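Jack up one side of the board-test jig and hold it there

ROBOT

A 6-joint arm with a two-finger parallel gripper is mounted at the origin on the work surface. World frame = base frame: x ahead of the robot, y to its left, z up, the work surface at z = 0. Lengths are in mm, angles in rad, forces in N, time in s.
With the tool pointing down it reaches from about 400 to 925 mm from the base axis. Payload 12.5 kg.
Tool frame: the origin (TCP) lies between the finger pads; the fingertips stand 25 mm ahead of it and the grasp point (between the pads) lies 6 mm ahead of it; z points along the fingers, y is the line along which they close (so a half turn about z gives the same grasp; the last joint's range is limited). The gripper opens to 95 mm and grips with 3 to 60 N. Pads are 20 mm wide; open, the fingers measure 119 mm over their backs; the gripper's body (75 mm by 180 mm) begins 59 mm behind the grasp point.
Start: joints at [1.06, 0.491, 1.559, -0, 1.092, -0.106], TCP at [246.131, 574.511, 239.661] pointing down, gripper open.
Joint ranges: [-3.1, 3.1], [-0.84, 2.19], [0.05, 2.79], [-1.13, 4.28], [0.06, 2.93], [-2.69, 2.69]. Speed limits (rad/s): [2.22, 2.22, 2.79, 3.14, 3.14, 3.14].

INTERFACE

Orientations are given as [roll, pitch, yaw] about the fixed x, y, z axes, in that order (R = Rz(yaw) Ry(pitch) Rx(roll)).
In Python, from cell import state, read_camera, job_done, cut_out gives the robot as it stands. The module is installed in compiled form; this text tells all that it offers.
- The arm moves only by the tool jog_arm, never from a script. Its argument "motion" is a list of rows, each a list of 2 entries, a list of its own where there are three numbers: the shift along the tool's x, y, z in mm, then the turn about the tool's z in rad. A call has 1 to 5 rows; each row is the pose to reach, as a shift and turn from the pose commanded when the call began, along the tool's axes at that moment; what a row does not reach only later rows make up. A row lasts 1/10 s, in which the tool goes at most 50 mm and 8.59 degrees, less where a joint would pass 70% of its speed; a pose out of reach is approached as far as the arm can. A call with a gripper value outside its range is refused whole. "grip" is the closure, from 0 (fully open) to 1 (shut), set as the call begins (left out, the last holds). The fingers move at their own pace and stop on an object; the grip force is fixed at half the most. Time passes only in rows, so rows that repeat a pose let the fingers close. It gives the time, the measured TCP pose, the force, the opening and the grip force at its end, in the units of the state.
- state(): the state, without advancing time (a new reading comes with each control period).
- read_camera(name): name is "scene" or "top"; returns a dict with "img" (384x512x3 uint8, blue, green, red), "vertical_fov" (degrees; the focal length in pixels is half the picture's height over the tangent of half this angle, whatever the lens; pixels are square), "cx", "cy" (the principal point, pixels), "extrinsics" (4x4, takes a point from camera to world coordinates). Camera axes: x right, y up, looking along -z (the intrinsics and any distortion apply to the point x, -y, -z); pixel columns grow to the right and rows downward; lengths in mm; the calibration is good to about 2 mm. A picture is of the moment at which its call begins. There is no depth.
- job_done(): hands the job in; it is judged then, once.
Trained networks look in a picture, given as the dict that the camera call returned (one of the last four; its "shot" number tells which), for a name from the list of things; names that differ only in an ending like _2 or _b are one class to them, and where a whole thing is asked for, a point or a joint stands for the part that bears it (a point fixed in the world has none). Each returns a list of dicts, best first, with "p" (0 to 1); they miss things now and then, are a little off and sometimes report something else, mostly with a low value. They report only what shows in the picture. A call takes as long as a camera call.
- cut_out(name, picture): "region" (384x512 bool, what is visible of it) and "box" ([left, top, right, bottom] in pixels, round what is visible of it).
The state is a dict: "t": time; "joints": joint angles; "qvel": joint speeds; "tau": joint torques, N m; "eef_pos": TCP position; "tcp_rot": TCP orientation; "ft_force": force on the tool from outside, world axes, zero at the start; "moment": the same for the moment, N m; "opening": opening from 0.0 (shut) to 1.0 (fully open); "grip_force": force on a finger pad.
Only numpy, scipy, OpenCV 4.12 (cv2) and the standard library are available. Lean on these libraries where they do the work, as an engineer would, in place of code of your own. Each camera call takes 0.05 s, during which the arm holds its last target. There are 200 camera calls.

TASK

The rubber feet on the marked side of the board-test jig are to be changed. Clear the terminal strip, the spare push button and the relay off the jig's lid into the grey parts tray, then stand the toe jack squarely against that side with its toe under the marked lift pad. Pump the handle until both feet on that side are at least 10 mm clear of the bench while the far feet stay on it, and finish with the handle still pressed all the way down and held there.

Things in the scene. Friction and masses are not known exactly. Their poses are not given: they have to be found in the camera images.
- jig: board-test jig: flat clear acrylic box, 280 (own x) x 240 (own y) x 50 mm, about 3.6 kg, loose on four 24 mm tall rubber feet; lid top 74 mm above its origin. Origin on the bench under the middle of the box, z up. The marked long side is its -y side. Low buttons and clamps are fixed on the lid along the far (+y) edge; the loose parts lie on the rest of it.
- lift_pad (a point): the marked lift point: centre of the underside of a 40 x 24 mm steel pad under the middle of the jig's -y side, 13 mm in from the side face, 22 mm above the bench while the jig stands on its feet. A steel plate with a dark V-shaped mark shows it on the side wall and on the lid's edge above. Axes as the jig's.
- foot_a (a point): underside of the jig's foot at the -x end of the marked side, 22 mm in from the two side faces (foot 24 mm in diameter); z 0 while it stands on the bench
- foot_b (a point): underside of the jig's foot at the +x end of the marked side; z 0 while it stands on the bench
- foot_c (a point): point midway between the undersides of the two feet on the far (+y) side; z 0 while they stand on the bench
- jack: loose ratchet toe jack, 0.85 kg: base plate 170 x 70 x 5 mm (own x -125 to +45), on it an aluminium housing 70 mm long (own x -54 to +16), 34 mm wide, top at 86 mm. Own +x: way the toe points; -x: way the handle points; z up. Origin: underside of the base, under the rack bar. Carry it by the housing's flat sides; pulling the cap of the rack bar (107 mm high when down) would raise the toe.
- jack_grip (a point): where to carry the jack: mid-plane of the housing, own x -30 mm, 68 mm above the base's underside, nearly over its centre of mass; close the fingers along the jack's own y (34 mm wide). Axes as the jack's.
- toe (a point): centre of the top of the jack's toe: steel toe 34 mm long (own x), 32 mm wide, 6 mm thick, its top 13 mm above the bench when down, 37 mm ahead of the jack's origin and 20 mm ahead of the housing's front face
- rack (a joint): rise of the rack bar and toe from their lowest position, m, 0 (start) to 0.042. Each full handle stroke gains one tooth, about 8 mm, and a pawl holds it there when the handle comes up; a stroke short of about 90 % gains none. While the handle is held fully down the toe stands 2 to 3 mm above the last tooth gained.
- handle (a joint): pump handle angle, rad: 0 = up (as it starts, sloping up 0.45 rad), grows as it is pressed down, 0.55 = fully down against its stop. A return spring brings it up again by itself when let go. Pressing it takes 2 to 3 N unloaded and 7 to 11 N with the jig on the toe.
- handle_grip (a point): middle of the top of the rubber grip (58 x 26 x 16 mm) at the end of the handle, 100 mm from the pivot, moving with the handle; about 113 mm above the bench when up, 60 mm when fully down. The pivot is 30 mm behind the jack's origin, 62 mm above the bench. Own axes are the jack's, turned by the handle angle.
- terminal_strip_mid (a point): centre of a black terminal strip 66 x 22 x 26 mm lying flat, long along own x; this point is 13 mm above its underside
- spare_button_mid (a point): centre of a spare round push button standing on its grey head: head 30 mm in diameter and 10 mm tall below, black barrel 22 mm in diameter above it, then a switch block 14 x 18 mm up to 40 mm; this point is 20 mm above its underside
- relay_mid (a point): centre of a plug-in relay, white case and grey base, standing on its case, pins up, 28 mm (own x) x 22 mm (own y) x 36 mm; this point is 18 mm above its underside
- tray: open grey parts tray 110 mm (own x) x 170 mm (own y) x 40 mm, walls and floor 4 mm; origin under its centre, z up
- key_fob: blue key fob lying near the work, about 60 x 32 x 8 mm: leave alone
- screwdriver: screwdriver 190 mm long lying near the work: leave alone
- board_on_foam: circuit board on a foam pad 130 x 100 mm, 24 mm high: leave alone

How it is judged:
By the outcome, as a careful person would: the job done as asked, in the order asked, and still so for the second after the job is handed in, while the arm keeps its last pose, push and grip.
It also fails if it takes over 72 s, if anything falls off the work surface, if the arm or the gripper's body presses on something with over 40 N, if the wrist force passes 120 N, or if a joint passes its speed limit or range.

## Working session

There is one attempt and no reset: what is moved stays moved. The work goes in short steps, Python scripts to look and compute and a tool call to move; the robot and the scene stay as the last step left them, time stands still between calls to the robot, and variables do not carry over. Pictures are saved under pics/ and viewed, at most 10 in all, crops included, and the job is handed in when it is done.

Besides the shell and the picture viewer there is one more tool, called by a JSON object that holds its "op" and its "data". jog_arm: Moves the arm, as the interface text tells. Its arguments: {"type":"object","properties":{"motion":{"type":"array"},"grip":{"type":"number"}},"required":["motion"]}

```bash
mkdir -p pics; cat > h.py <<'E'
import numpy as np, cv2
from cell import state, read_camera, job_done, cut_out
def cam(p):
    f=p["img"].shape[0]/2/np.tan(np.radians(p["vertical_fov"])/2); return f,p["cx"],p["cy"],np.array(p["extrinsics"])
def unproj(p,u,v,z):
    f,cx,cy,E=cam(p); d=E[:3,:3]@np.array([(u-cx)/f,-(v-cy)/f,-1]); o=E[:3,3]
    return o+d*(z-o[2])/d[2]
def proj(p,X):
    f,cx,cy,E=cam(p); c=E[:3,:3].T@(np.array(X,float)-E[:3,3]); return np.array([cx+f*c[0]/-c[2],cy+f*c[1]/c[2]])
E
python3 - <<'E'
from h import *
a=read_camera("scene");b=read_camera("top")
print(state())
for n,p in(("scene",a),("top",b)):
    cv2.imwrite(f"pics/{n}0.png",cv2.resize(p["img"],(800,600)))
    print(n,{k:v for k,v in p.items() if k!="img"})
    for o in "jig lift_pad jack toe handle_grip terminal_strip_mid spare_button_mid relay_mid tray key_fob screwdriver board_on_foam".split():
        for r in cut_out(o,p)[:2]:
            m=cv2.minAreaRect(np.argwhere(r["region"])[:,::-1].astype(np.float32)) if r["region"].any() else None
            print(o,round(r["p"],2),r["box"],m)
E
```

```text
{'t': 0.1, 'joints': array([ 1.06038506e+00,  4.91487939e-01,  1.55937386e+00, -1.75861195e-05,
        1.09169589e+00, -1.05615777e-01]), 'qvel': array([-0.00074092, -0.00187908, -0.00128375, -0.00135357,  0.00120507,
       -0.00126521]), 'tau': array([ 1.04130861e-03, -6.13622618e+01, -2.58607489e+01,  6.93594664e-02,
        4.70434665e-02, -1.10449944e-04]), 'eef_pos': array([246.04606944, 574.33231195, 239.13226129]), 'tcp_rot': array([-3.14063135e+00, -8.62222584e-05,  2.73680524e+00]), 'ft_force': array([0.50299843, 0.34085256, 0.50419113]), 'moment': array([-0.0243628 , -0.03128448,  0.0285329 ]), 'grip_force': 0.0, 'opening': 1.0006007651580902}
scene {'vertical_fov': 45.18753162671322, 'cx': 255.01798702927564, 'cy': 193.88992839461696, 'extrinsics': array([[-6.42662143e-01, -4.60284248e-01,  6.12473494e-01,
         1.22763474e+03],
       [ 7.66072387e-01, -3.74699996e-01,  5.22238462e-01,
         6.23383508e+02],
       [-1.08843220e-02,  8.04821921e-01,  5.93416555e-01,
         7.46786024e+02],
       [ 0.00000000e+00,  0.00000000e+00,  0.00000000e+00,
         1.000
[... 3634 characters left out ...]
 178.0] ((179.0, 174.0), (10.0, 10.0), 90.0)
relay_mid 0.68 [143.1, 227.9, 155.9, 239.3] ((148.4038543701172, 233.51922607421875), (11.7669677734375, 11.96308422088623), 78.69007110595703)
tray 0.71 [272.8, 124.3, 336.9, 167.2] ((302.5384521484375, 146.1923065185547), (39.419342041015625, 59.03095626831055), 78.69007110595703)
key_fob 0.46 [363.0, 198.2, 377.7, 207.9] ((369.5, 202.0), (13.0, 8.0), 0.0)
screwdriver 0.89 [349.8, 230.0, 408.3, 265.9] ((377.6886901855469, 246.660400390625), (68.08714294433594, 8.255929946899414), 29.05460548400879)
board_on_foam 0.65 [362.3, 130.6, 400.2, 174.6] ((381.3941955566406, 152.53663635253906), (43.76837921142578, 34.140602111816406), 79.04593658447266)
```

View pics/scene0.png

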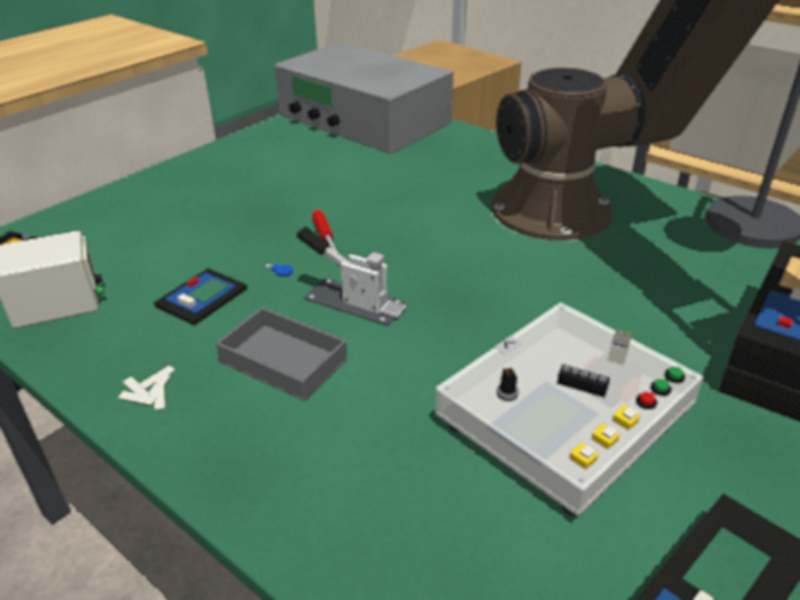

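View pics/top0.png

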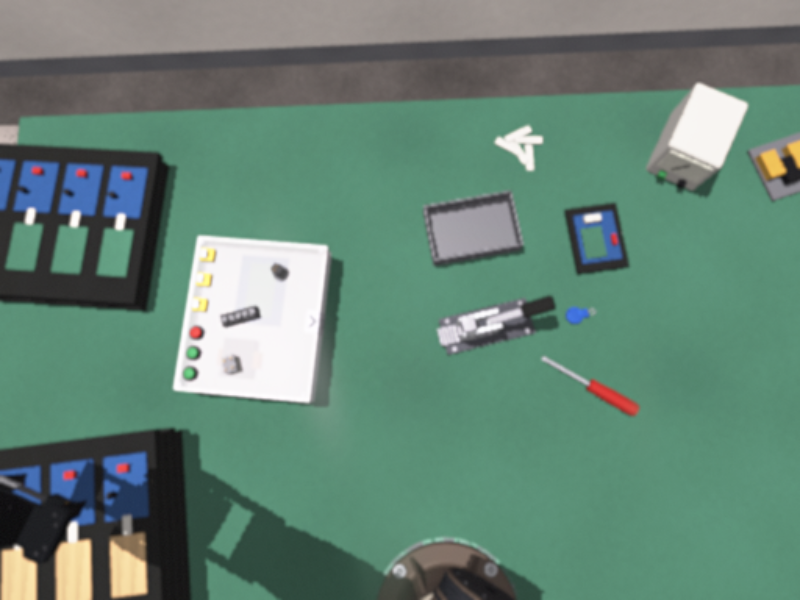

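The scene view shows the jig at (567,408), with the strip at (583,380), button (507,385), relay (620,347), tray (282,355) and jack (355,280). In the top view the marked side of the jig (V at 312,321) faces the jack (485,325), whose toe points at it.

```bash
cat >> h.py <<'E'
from scipy.optimize import least_squares
def fit(p,r,corners,z0=0,zt=None):pass
def tri(ps,uvs):
    return least_squares(lambda X:np.concatenate([proj(p,X)-uv for p,uv in zip(ps,uvs)]),[500,100,50]).x
E
python3 - <<'E'
from h import *
a=read_camera("scene");b=read_camera("top")
print("corners lid z74")
s=1.5625
q=[unproj(b,u/s,v/s,74)[:2].round(1) for u,v in((198,237),(328,245),(312,402),(175,390))]
print(q,[np.linalg.norm(q[i]-q[(i+1)%4]).round(1) for i in range(4)])
print("scene corners",[unproj(a,u/s,v/s,74)[:2].round(1) for u,v in((437,392),(562,305),(700,376),(580,488))])
print("V",unproj(b,312/s,321/s,74),unproj(a,509/s,344/s,74))
for o,z in(("terminal_strip_mid",87),("spare_button_mid",94),("relay_mid",92)):
    c=[]
    for p in(a,b):
        r=[x for x in cut_out(o,p)]
        if r: m=r[0]["region"]; v,u=np.nonzero(m); c.append((u.mean(),v.mean())); print(o,unproj(p,*c[-1],z)[:2].round(1))
    if len(c)==2: print("tri",tri((a,b),c).round(1))
r=cut_out("terminal_strip_mid",b)[0]["region"]; bx=cv2.boxPoints(cv2.minAreaRect(np.argwhere(r)[:,::-1].astype(np.float32)))
print("strip",[unproj(b,*x,98)[:2].round(0) for x in bx])
r=cut_out("tray",b)[0]["region"]; bx=cv2.boxPoints(cv2.minAreaRect(np.argwhere(r)[:,::-1].astype(np.float32)))
print("tray",[unproj(b,*x,38)[:2].round(0) for x in bx], [unproj(b,u/s,v/s,40)[:2].round(0) for u,v in((425,206),(512,194),(523,246),(435,264))])
for n,p,k in(("t",b,(270,180,365,240)),("s",a,(180,130,270,215))):
    im=p["img"][k[1]:k[3],k[0]:k[2]]; cv2.imwrite(f"pics/jack_{n}.png",cv2.resize(im,None,fx=6,fy=6,interpolation=2))
import cv2
x=cv2.resize(b["img"][145:265,105:225],None,fx=5,fy=5,interpolation=2);cv2.imwrite("pics/jig_t.png",x)
E
```

```text
corners lid z74
[array([674.1, 430.3]), array([650.1, 190.5]), array([369.8, 219.2]), array([397. , 459.7])] [np.float64(241.0), np.float64(281.8), np.float64(242.0), np.float64(278.7)]
scene corners [array([655.2, 201.3]), array([376.3, 232.7]), array([401.3, 461.2]), array([677.7, 428. ])]
V [511.26577245 219.47138442  74.        ] [508.77341597 220.86422874  74.        ]
terminal_strip_mid [522.9 347. ]
terminal_strip_mid [520.9 344.4]
tri [520.9 345.8  84.9]
spare_button_mid [598.2 273.1]
relay_mid [432.7 355. ]
relay_mid [ 514.2 -149.6]
tri [371.7  83.3 -78.8]
strip [array([523., 378.]), array([540., 311.]), array([516., 303.]), array([498., 370.])]
tray [array([733.,  18.]), array([ 760., -155.]), array([ 639., -169.]), array([612.,   1.])] [array([730.,  11.]), array([ 748., -155.]), array([ 645., -168.]), array([616.,  -4.])]
```

View pics/jack_t.png

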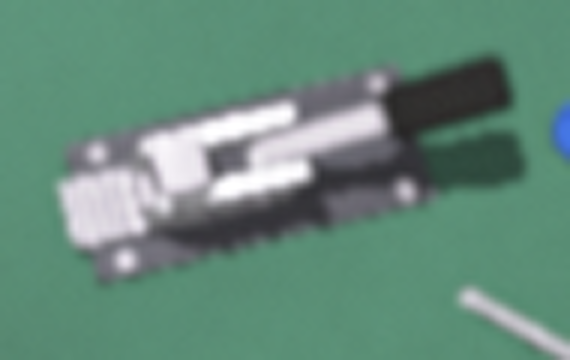

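View pics/jig_t.png

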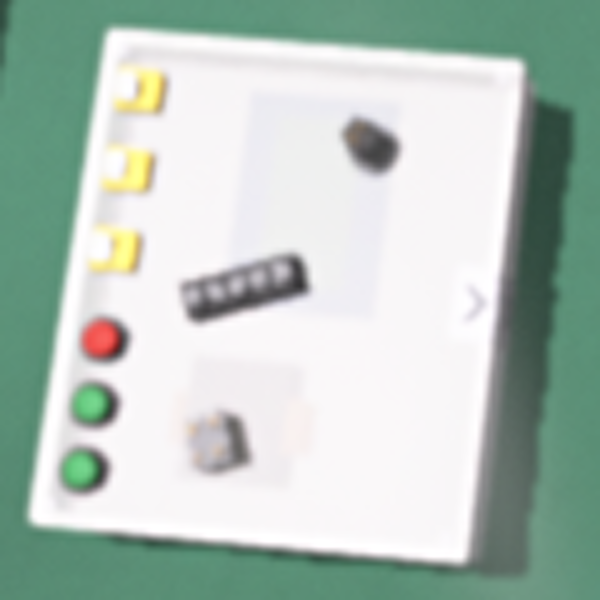

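The jack crop shows the toe at (100,208), base corners near (70,148), (100,283), (430,200), (395,65), handle grip (455,97). The jig crop shows strip (245,288), button (head 382,150, block top 357,130), relay top (212,438), V at (475,302).

```bash
python3 - <<'E'
from h import *
b=read_camera("top");a=read_camera("scene")
J=lambda u,v,z:unproj(b,270+u/6,180+v/6,z)[:2].round(1)
q=[J(*x,5) for x in((70,148),(100,283),(430,200),(395,65))];print("jack corners",q)
# fit jack pose: base corners own
own=np.array([[45,35],[45,-35],[-125,-35],[-125,35]])
def res(p):
    c,s=np.cos(p[2]),np.sin(p[2]);return (own@np.array([[c,s],[-s,c]])+p[:2]-np.array(q)).ravel()
# image left=+y ; toe toward left. determine handedness by trying both
for o in (own,own*[1,-1]):
    own=o;r=least_squares(res,[550,-80,1.7]);print(r.x.round(3),r.fun.round(1))
print("toe c z13",J(100,208,13),"cap z107",J(180,163,107),"handle",J(455,97,113))
G=lambda u,v,z:unproj(b,105+u/5,145+v/5,z)[:2].round(1)
print("button head z80",G(382,152,80),"top z114",G(357,130,114))
print("relay top z110",G(211,440,110),"bottom corner",G(245,460,74))
print("relay top corners",[G(*x,108) for x in((195,420),(230,415),(235,460),(197,468))])
print("strip top z100",[G(*x,100) for x in((181,288),(295,256),(305,270),(310,290),(190,320))])
S=lambda u,v,z:unproj(a,u/1.5625,v/1.5625,z)[:2].round(1)
print("scene: button head",S(508,391,80),"top",S(508,371,114),"relay top",S(621,336,110),"strip",S(584,373,100),"cap",S(377,259,107),"handle",S(312,240,113))
print([S(*x,38).tolist() for x in((264,311),(346,350),(306,384),(218,346))])
E
```

```text
jack corners [array([516.6, -10.5]), array([450. , -22.3]), array([ 485.5, -184.2]), array([ 552.8, -171.9])]
[492.246 -58.246   1.797] [-68.6 -11.8  66.3  15.8  68.9  12.  -66.6 -16. ]
[492.791 -58.124   1.783] [ 0.9  3.7 -0.9  0.8 -0.6 -3.5  0.6 -1. ]
toe c z13 [485.6 -23.5] cap z107 [492.9 -54.2] handle [ 517.5 -175.7]
button head z80 [597.1 270. ] top z114 [601.5 275.7]
relay top z110 [436.4 352.1] bottom corner [427.9 345. ]
relay top corners [array([447.4, 361.6]), array([449.5, 342.9]), array([425.6, 339.6]), array([422. , 359.8])]
strip top z100 [array([520.1, 374.3]), array([535.7, 312.2]), array([527.8, 306.6]), array([516.7, 303.6]), array([502.4, 368.8])]
scene: button head [598.8 277.1] top [599. 274.] relay top [434.  353.5] strip [524.5 346.5] cap [496.9 -44.5] handle [ 528.6 -162.2]
[[652.1, -156.9], [639.1, 15.2], [730.9, 22.7], [757.0, -144.1]]
```

```bash
cat >> h.py <<'E'
def plan(wps,start=None):
    if start is None:
        s=state(); start=[*s["eef_pos"],s["tcp_rot"][2]]
    c=np.array(start,float)
    for w in wps:
        w=np.array(w,float); y=c[3]; d=w[:3]-c[:3]
        t=(y-w[3]+np.pi)%(2*np.pi)-np.pi
        v=[d[0]*np.cos(y)+d[1]*np.sin(y),d[0]*np.sin(y)-d[1]*np.cos(y),-d[2]]
        print(w.tolist(),"->",np.round(v,0).tolist(),round(t,2),"rows",max(np.linalg.norm(v)/50,abs(t)/.15).round(1)); c=w
E
python3 - <<'E'
from h import *
plan([(521,343,165,1.803),(521,343,103,1.803),(521,343,160,1.803),(703,-72,160,1.71),(703,-72,35,1.71),(703,-72,160,1.71),
(435.5,352.5,170,3.24),(435.5,352.5,105,3.24),(435.5,352.5,165,3.24),(670,-117,165,3.28),(670,-117,37,3.28),(670,-117,160,3.28),
(599,274,180,3.28),(599,274,112,3.28),(599,274,165,3.28),(657,-37,165,3.28),(657,-37,45,3.28),(657,-37,160,3.28)])
E
```

```text
[521.0, 343.0, 165.0, 1.803] -> [-344.0, -105.0, 75.0] 0.93 rows 7.3
[521.0, 343.0, 103.0, 1.803] -> [0.0, 0.0, 62.0] 0.0 rows 1.2
[521.0, 343.0, 160.0, 1.803] -> [0.0, 0.0, -57.0] 0.0 rows 1.1
[703.0, -72.0, 160.0, 1.71] -> [-446.0, 82.0, -0.0] 0.09 rows 9.1
[703.0, -72.0, 35.0, 1.71] -> [0.0, 0.0, 125.0] 0.0 rows 2.5
[703.0, -72.0, 160.0, 1.71] -> [0.0, 0.0, -125.0] 0.0 rows 2.5
[435.5, 352.5, 170.0, 3.24] -> [458.0, -206.0, -10.0] -1.53 rows 10.2
[435.5, 352.5, 105.0, 3.24] -> [-0.0, 0.0, 65.0] 0.0 rows 1.3
[435.5, 352.5, 165.0, 3.24] -> [-0.0, 0.0, -60.0] 0.0 rows 1.2
[670.0, -117.0, 165.0, 3.28] -> [-187.0, -490.0, -0.0] -0.04 rows 10.5
[670.0, -117.0, 37.0, 3.28] -> [-0.0, 0.0, 128.0] 0.0 rows 2.6
[670.0, -117.0, 160.0, 3.28] -> [-0.0, 0.0, -123.0] 0.0 rows 2.5
[599.0, 274.0, 180.0, 3.28] -> [16.0, 397.0, -20.0] 0.0 rows 8.0
[599.0, 274.0, 112.0, 3.28] -> [-0.0, 0.0, 68.0] 0.0 rows 1.4
[599.0, 274.0, 165.0, 3.28] -> [-0.0, 0.0, -53.0] 0.0 rows 1.1
[657.0, -37.0, 165.0, 3.28] -> [-15.0, -316.0, -0.0] 0.0 rows 6.3
[657.0, -37.0, 45.0, 3.28] -> [-0.0, 0.0, 120.0] 0.0 rows 2.4
[657.0, -37.0, 160.0, 3.28] -> [-0.0, 0.0, -115.0] 0.0 rows 2.3
```

{"op": "jog_arm", "data": {"motion": [[[-46,-14,10],0],[[-92,-28,20],0],[[-138,-42,30],0],[[-184,-56,40],0],[[-228,-70,50],0]], "grip": 0}}

```text
t: 2.4
eef_pos: [429.5, 419.0, 189.4]
tcp_rot: [3.141, 0.0, 2.737]
ft_force: [0.9, 2.4, -0.6]
opening: 0.998
grip_force: 0.0
```

{"op": "jog_arm", "data": {"motion": [[[-46,-14,10],0.14],[[-92,-28,20],0.28],[[-116,-35,25],0.42],[[-116,-35,25],0.56],[[-116,-35,25],0.7]]}}

```text
t: 2.9
eef_pos: [521.7, 341.6, 164.2]
tcp_rot: [-3.141, -0.0, 2.029]
ft_force: [-0.1, -0.1, -0.2]
opening: 0.999
grip_force: 0.0
```

{"op": "jog_arm", "data": {"motion": [[[0,0,0],0.14],[[0,0,0],0.23],[[0,0,10],0.23],[[0,0,10],0.23]]}}

```text
t: 3.3
eef_pos: [520.5, 342.3, 153.2]
tcp_rot: [-3.14, 0.0, 1.81]
ft_force: [-0.2, 0.7, -0.7]
opening: 1.0
grip_force: 0.0
```

```bash
python3 - <<'E'
from h import *
plan([(521,343,150,1.803)])
a=read_camera("scene");b=read_camera("top")
i=np.hstack([cv2.resize(a["img"][150:340,270:460],(400,400)),cv2.resize(b["img"][140:270,95:225],(400,400))]);cv2.imwrite("pics/l1.png",i)
E
```

```text
[521.0, 343.0, 150.0, 1.803] -> [1.0, 1.0, 3.0] 0.01 rows 0.1
```

View pics/l1.png

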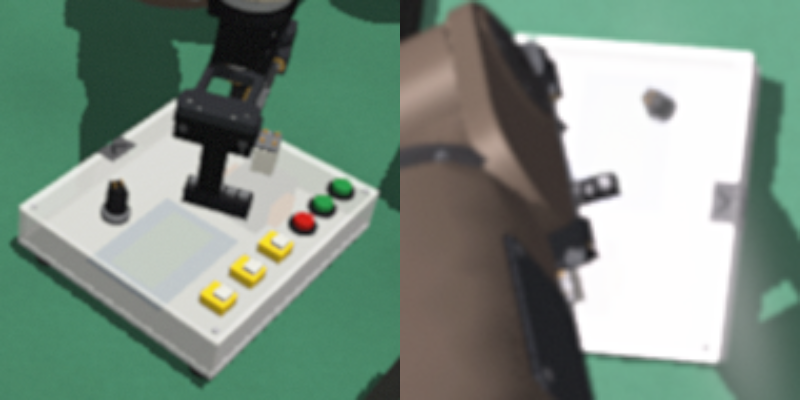

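The gripper stands over the strip (left half, 215,195), fingers lined up across it; relay and button are clear of the fingers.

{"op": "jog_arm", "data": {"motion": [[[0,0,30],0],[[0,0,50],0],[[0,0,50],0]]}}

```text
t: 3.7
eef_pos: [520.0, 342.0, 102.4]
tcp_rot: [-3.138, 0.001, 1.808]
ft_force: [-0.1, 0.0, 0.4]
opening: 1.0
grip_force: 0.0
```

{"op": "jog_arm", "data": {"motion": [[[0,0,0],0],[[0,0,0],0],[[0,0,0],0],[[0,0,0],0],[[0,0,0],0]], "grip": 1}}

```text
t: 4.2
eef_pos: [521.1, 342.6, 105.2]
tcp_rot: [3.141, -0.0, 1.807]
ft_force: [-0.8, -0.2, -0.3]
opening: 0.634
grip_force: 0.0
```

{"op": "jog_arm", "data": {"motion": [[[0,0,0],0],[[0,0,-15],0],[[0,0,-55],0],[[0,0,-60],0]]}}

```text
t: 4.6
eef_pos: [522.4, 343.3, 169.7]
tcp_rot: [3.135, -0.002, 1.807]
ft_force: [-0.3, -0.2, 0.3]
opening: 0.297
grip_force: 0.0
```

Fingers close at only about 0.75 /s, so they missed; reopening a bit and going back down.

{"op": "jog_arm", "data": {"motion": [[[0,0,0],0],[[0,0,0],0],[[0,0,20],0],[[0,0,40],0],[[0,0,62],0]], "grip": 0.4}}

```text
t: 5.1
eef_pos: [520.6, 342.3, 101.2]
tcp_rot: [-3.141, 0.0, 1.807]
ft_force: [-0.0, 0.5, -0.7]
opening: 0.593
grip_force: 0.0
```

{"op": "jog_arm", "data": {"motion": [[[0,0,0],0],[[0,0,0],0],[[0,0,0],0],[[0,0,0],0],[[0,0,0],0]], "grip": 1}}

```text
t: 5.6
eef_pos: [520.9, 342.5, 102.7]
tcp_rot: [3.142, -0.0, 1.807]
ft_force: [0.2, -0.2, -0.0]
opening: 0.238
grip_force: 0.1
```

{"op": "jog_arm", "data": {"motion": [[[0,0,0],0],[[0,0,0],0],[[0,0,0],0]]}}

```text
t: 5.9
eef_pos: [521.0, 342.5, 102.7]
tcp_rot: [3.141, -0.0, 1.807]
ft_force: [-0.3, 0.1, -1.3]
opening: 0.228
grip_force: 30.0
```

{"op": "jog_arm", "data": {"motion": [[[0,0,-45],0],[[-20,4,-60],0],[[-65,12,-60],0],[[-110,20,-60],0],[[-156,28,-60],0]]}}

```text
t: 6.4
eef_pos: [585.0, 196.1, 162.9]
tcp_rot: [3.141, -0.0, 1.808]
ft_force: [0.9, 0.5, -0.3]
opening: 0.231
grip_force: 30.0
```

{"op": "jog_arm", "data": {"motion": [[[-48,9,0],0],[[-96,18,0],0],[[-144,27,0],0],[[-192,36,0],0],[[-240,44,0],0.05]]}}

```text
t: 6.9
eef_pos: [684.1, -27.7, 162.7]
tcp_rot: [3.141, -0.0, 1.756]
ft_force: [0.5, 0.2, -0.1]
opening: 0.227
grip_force: 30.0
```

{"op": "jog_arm", "data": {"motion": [[[-40,7,0],0.05],[[-48,9,5],0.05],[[-48,9,25],0.05],[[-48,9,70],0.05],[[-48,9,100],0.05]]}}

```text
t: 7.4
eef_pos: [700.3, -70.5, 60.3]
tcp_rot: [-3.14, -0.001, 1.708]
ft_force: [1.0, -0.5, -0.9]
opening: 0.227
grip_force: 30.0
```

```bash
python3 - <<'E'
from h import *
plan([(703,-72,34,1.71)])
a=read_camera("scene");b=read_camera("top")
i=np.hstack([cv2.resize(a["img"][120:280,100:260],(400,400)),cv2.resize(b["img"][100:240,250:390],(400,400))]);cv2.imwrite("pics/l2.png",i)
E
```

```text
[703.0, -72.0, 34.0, 1.71] -> [-2.0, 2.0, 26.0] -0.0 rows 0.5
```

View pics/l2.png

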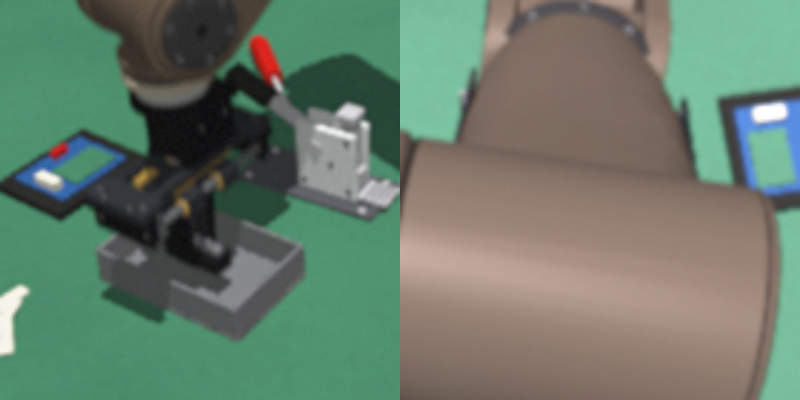

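The strip hangs inside the tray (left half, 215,255), clear of the walls and the jack.

{"op": "jog_arm", "data": {"motion": [[[-2,2,15],0],[[-2,2,26],0],[[-2,2,26],0]]}}

```text
t: 7.8
eef_pos: [703.3, -72.7, 35.9]
tcp_rot: [-3.141, -0.0, 1.707]
ft_force: [0.1, 0.6, 0.1]
opening: 0.227
grip_force: 30.0
```

{"op": "jog_arm", "data": {"motion": [[[0,0,0],0],[[0,0,0],0],[[0,0,0],0]], "grip": 0.62}}

```text
t: 8.1
eef_pos: [703.9, -72.9, 37.5]
tcp_rot: [3.14, 0.0, 1.707]
ft_force: [-0.3, -0.8, 0.6]
opening: 0.369
grip_force: 0.0
```

{"op": "jog_arm", "data": {"motion": [[[0,0,-30],0],[[0,0,-75],0],[[0,0,-125],0],[[0,0,-130],0]]}}

```text
t: 8.5
eef_pos: [705.8, -73.2, 174.0]
tcp_rot: [3.132, 0.003, 1.707]
ft_force: [0.8, -0.1, 0.0]
opening: 0.38
grip_force: 0.0
```

```bash
python3 - <<'E'
from h import *
s=state();p=s["eef_pos"];y=s["tcp_rot"][2]
plan([(435.5,352.5,170,y),(435.5,352.5,170,3.24)])
E
```

```text
[435.5, 352.5, 170.0, 1.7068376047313003] -> [458.0, -210.0, 4.0] 0.0 rows 10.1
[435.5, 352.5, 170.0, 3.24] -> [0.0, 0.0, -0.0] -1.53 rows 10.2
```

{"op": "jog_arm", "data": {"motion": [[[45,-21,0],-0.14],[[91,-42,0],-0.28],[[137,-63,0],-0.42],[[183,-84,0],-0.56],[[229,-105,0],-0.7]], "grip": 0}}

```text
t: 9.0
eef_pos: [568.3, 139.2, 166.7]
tcp_rot: [3.141, 0.0, 2.412]
ft_force: [1.0, 0.3, 0.3]
opening: 0.75
grip_force: 0.0
```

{"op": "jog_arm", "data": {"motion": [[[48,14,0],-0.14],[[97,27,0],-0.28],[[145,41,0],-0.42],[[194,54,0],-0.56],[[243,68,0],-0.7]]}}

```text
t: 9.5
eef_pos: [434.8, 350.7, 166.8]
tcp_rot: [3.141, 0.0, 3.112]
ft_force: [0.8, 0.1, 0.0]
opening: 1.0
grip_force: 0.0
```

{"op": "jog_arm", "data": {"motion": [[[0,0,0],-0.13],[[0,0,0],-0.13]]}}

```text
t: 9.7
eef_pos: [435.3, 350.3, 166.7]
tcp_rot: [3.141, 0.0, -3.042]
ft_force: [-0.2, -0.0, 0.5]
opening: 1.005
grip_force: 0.0
```

```bash
python3 - <<'E'
from h import *
plan([(435.5,352.5,105,3.24)])
a=read_camera("scene")
for r in cut_out("relay_mid",a)[:2]: print(r["p"],r["box"],r["region"].sum())
cv2.imwrite("pics/l3.png",cv2.resize(a["img"][120:280,330:490],(480,480)))
E
```

```text
[435.5, 352.5, 105.0, 3.24] -> [-0.0, 2.0, 62.0] 0.0 rows 1.2
0.77 [390.3, 211.5, 403.2, 231.3] 205
```

View pics/l3.png

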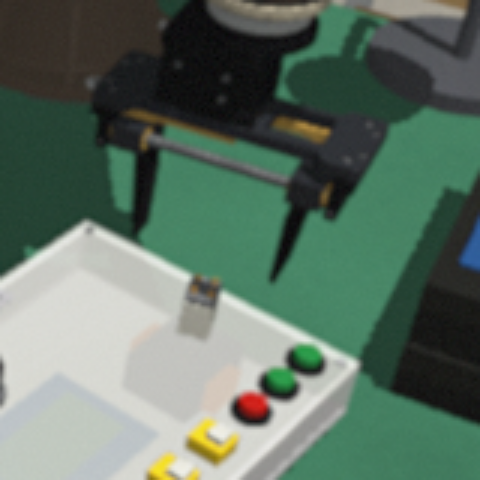

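The open fingers straddle the relay (200,305), clear of the green buttons.

{"op": "jog_arm", "data": {"motion": [[[0,2,30],0],[[0,2,61],0],[[0,2,61],0],[[0,2,61],0],[[0,2,61],0]], "grip": 1}}

```text
t: 10.3
eef_pos: [436.9, 351.1, 107.0]
tcp_rot: [3.141, 0.002, -3.048]
ft_force: [-0.1, -0.1, 0.3]
opening: 0.639
grip_force: 0.0
```

{"op": "jog_arm", "data": {"motion": [[[0,0,0],0],[[0,0,0],0],[[0,0,0],0],[[0,0,0],0],[[0,0,0],0]]}}

```text
t: 10.8
eef_pos: [436.1, 351.3, 105.8]
tcp_rot: [3.141, 0.0, -3.046]
ft_force: [-0.6, -0.4, 2.2]
opening: 0.229
grip_force: 30.0
```

{"op": "jog_arm", "data": {"motion": [[[0,0,0],0],[[0,0,0],0],[[0,0,0],0]]}}

```text
t: 11.1
eef_pos: [436.0, 351.3, 105.8]
tcp_rot: [3.141, 0.0, -3.046]
ft_force: [-1.0, 1.3, 3.0]
opening: 0.23
grip_force: 30.0
```

{"op": "jog_arm", "data": {"motion": [[[0,0,-45],0],[[-7,-18,-60],0],[[-24,-63,-60],0],[[-41,-108,-60],0],[[-58,-153,-60],0]]}}

```text
t: 11.6
eef_pos: [508.7, 203.0, 165.7]
tcp_rot: [3.142, 0.0, -3.045]
ft_force: [1.5, -0.3, -1.3]
opening: 0.231
grip_force: 30.0
```

{"op": "jog_arm", "data": {"motion": [[[-17,-45,0],0],[[-34,-90,0],0],[[-51,-135,0],0],[[-68,-180,0],0],[[-86,-225,0],0]]}}

```text
t: 12.1
eef_pos: [615.7, -13.4, 165.4]
tcp_rot: [3.141, -0.0, -3.047]
ft_force: [0.7, 1.0, 0.5]
opening: 0.23
grip_force: 30.0
```

{"op": "jog_arm", "data": {"motion": [[[-17,-45,0],0],[[-34,-90,0],0],[[-43,-112,5],-0.04],[[-43,-112,40],-0.04],[[-43,-112,70],-0.04]]}}

```text
t: 12.6
eef_pos: [668.7, -119.9, 94.2]
tcp_rot: [-3.142, 0.0, -3.008]
ft_force: [-0.8, -0.1, -0.6]
opening: 0.228
grip_force: 30.0
```

```bash
python3 - <<'E'
from h import *
plan([(670,-117,38,3.28)])
E
```

```text
[670.0, -117.0, 38.0, 3.28] -> [-2.0, 3.0, 56.0] -0.0 rows 1.1
```

{"op": "jog_arm", "data": {"motion": [[[-2,3,30],0],[[-2,3,56],0],[[-2,3,56],0]]}}

```text
t: 12.9
eef_pos: [669.2, -115.3, 36.4]
tcp_rot: [3.14, -0.004, -3.006]
ft_force: [0.5, 0.1, -0.3]
opening: 0.226
grip_force: 30.0
```

{"op": "jog_arm", "data": {"motion": [[[0,0,0],0],[[0,0,0],0],[[0,0,0],0]], "grip": 0.62}}

```text
t: 13.2
eef_pos: [670.7, -115.6, 40.7]
tcp_rot: [-3.141, 0.001, -3.006]
ft_force: [0.3, -0.9, 0.2]
opening: 0.372
grip_force: 0.0
```

{"op": "jog_arm", "data": {"motion": [[[0,0,-30],0],[[0,0,-75],0],[[0,0,-125],0],[[0,0,-140],0]]}}

```text
t: 13.6
eef_pos: [671.8, -115.9, 186.1]
tcp_rot: [-3.138, 0.008, -3.006]
ft_force: [0.0, 0.4, 0.5]
opening: 0.381
grip_force: 0.0
```

{"op": "jog_arm", "data": {"motion": [[[2,48,0],0],[[4,96,0],0],[[6,144,0],0],[[8,192,0],0],[[10,240,0],0]], "grip": 0}}

```text
t: 14.1
eef_pos: [627.4, 122.6, 180.0]
tcp_rot: [3.142, 0.001, -3.007]
ft_force: [1.3, -0.4, -1.0]
opening: 0.745
grip_force: 0.0
```

{"op": "jog_arm", "data": {"motion": [[[2,48,0],0],[[4,96,0],0],[[6,144,0],0],[[6,157,0],0],[[6,157,0],0]]}}

```text
t: 14.6
eef_pos: [600.3, 277.4, 179.7]
tcp_rot: [3.141, 0.0, -3.003]
ft_force: [-0.4, -0.5, -0.1]
opening: 0.998
grip_force: 0.0
```

```bash
python3 - <<'E'
from h import *
plan([(599,274,112,3.28)])
a=read_camera("scene");b=read_camera("top")
for n in ("spare_button_mid",):
  for p in(a,b):
    for r in cut_out(n,p)[:2]: v,u=np.nonzero(r["region"]); print(r["p"],r["box"],unproj(p,u.mean(),v.mean(),94).round())
for n in("terminal_strip_mid","relay_mid"):
  for r in cut_out(n,a)[:1]: v,u=np.nonzero(r["region"]); print(n,r["p"],unproj(a,u.mean(),v.mean(),20).round())
cv2.imwrite("pics/l4.png",np.hstack([cv2.resize(a["img"][130:290,250:410],(400,400)),cv2.resize(a["img"][180:270,130:240],(480,400))]))
E
```

```text
[599.0, 274.0, 112.0, 3.28] -> [2.0, -3.0, 68.0] -0.0 rows 1.4
0.73 [317.8, 233.6, 333.0, 256.1] [601. 277.  94.]
0.36 [97.7, 172.9, 157.8, 206.8] [ 731. -204.   94.]
terminal_strip_mid 0.58 [704. -66.  20.]
relay_mid 0.71 [ 665. -118.   20.]
```

View pics/l4.png

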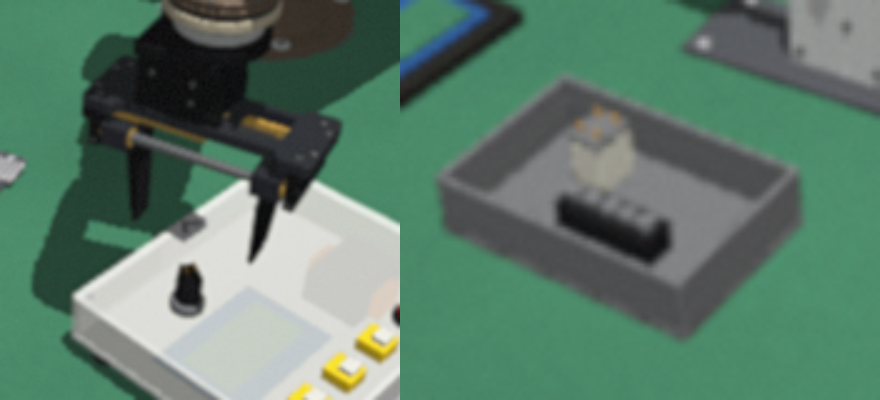

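The relay and strip stand in the tray (right half), and the fingers straddle the button (left half, 187,290).

{"op": "jog_arm", "data": {"motion": [[[1,-2,30],0],[[1,-2,67],0],[[1,-2,67],0],[[1,-2,67],0],[[1,-2,67],0]], "grip": 1}}

```text
t: 15.4
eef_pos: [601.2, 273.5, 114.5]
tcp_rot: [3.141, 0.002, -3.007]
ft_force: [-0.9, -0.5, 0.4]
opening: 0.638
grip_force: 0.0
```

{"op": "jog_arm", "data": {"motion": [[[0,0,0],0],[[0,0,0],0],[[0,0,0],0],[[0,0,0],0],[[0,0,0],0]]}}

```text
t: 15.9
eef_pos: [600.3, 273.6, 112.8]
tcp_rot: [3.141, 0.0, -3.006]
ft_force: [0.1, 0.7, 1.1]
opening: 0.228
grip_force: 30.0
```

{"op": "jog_arm", "data": {"motion": [[[0,0,0],0],[[0,0,0],0],[[0,0,0],0]]}}

```text
t: 16.2
eef_pos: [600.3, 273.6, 112.8]
tcp_rot: [3.141, 0.0, -3.006]
ft_force: [-0.7, 0.3, 2.5]
opening: 0.223
grip_force: 30.0
```

{"op": "jog_arm", "data": {"motion": [[[0,0,-20],0],[[0,0,-60],0],[[0,0,-60],0]]}}

```text
t: 16.5
eef_pos: [601.9, 274.2, 177.2]
tcp_rot: [3.14, 0.007, -3.006]
ft_force: [-0.0, -0.4, -0.1]
opening: 0.226
grip_force: 30.0
```

```bash
python3 - <<'E'
from h import *
plan([(657,-37,165,3.28)])
E
```

```text
[657.0, -37.0, 165.0, 3.28] -> [-13.0, -316.0, 12.0] -0.0 rows 6.3
```

{"op": "jog_arm", "data": {"motion": [[[-2,-48,0],0],[[-4,-96,0],0],[[-6,-144,0],0],[[-8,-192,0],0],[[-10,-240,0],0]]}}

```text
t: 17.0
eef_pos: [642.4, 35.2, 172.0]
tcp_rot: [3.141, -0.0, -3.006]
ft_force: [0.8, 0.5, -0.9]
opening: 0.224
grip_force: 30.0
```

{"op": "jog_arm", "data": {"motion": [[[-2,-48,0],0],[[-3,-75,5],0],[[-3,-75,50],0],[[-3,-75,90],0],[[-3,-75,115],0]]}}

```text
t: 17.5
eef_pos: [654.2, -37.1, 54.2]
tcp_rot: [3.141, -0.003, -3.007]
ft_force: [0.0, 0.4, 0.1]
opening: 0.226
grip_force: 30.0
```

{"op": "jog_arm", "data": {"motion": [[[0,0,13],0],[[0,0,13],0]]}}

```text
t: 17.7
eef_pos: [655.1, -36.7, 43.0]
tcp_rot: [3.141, -0.002, -3.006]
ft_force: [0.1, 0.2, -0.3]
opening: 0.224
grip_force: 30.0
```

{"op": "jog_arm", "data": {"motion": [[[0,0,0],0],[[0,0,0],0],[[0,0,0],0]], "grip": 0.62}}

```text
t: 18.0
eef_pos: [655.9, -36.8, 45.5]
tcp_rot: [-3.141, 0.001, -3.006]
ft_force: [0.2, 0.1, -0.6]
opening: 0.371
grip_force: 0.0
```

{"op": "jog_arm", "data": {"motion": [[[0,0,-30],0],[[0,0,-75],0],[[0,0,-125],0],[[0,0,-145],0]]}}

```text
t: 18.4
eef_pos: [656.8, -36.9, 195.2]
tcp_rot: [-3.14, 0.007, -3.006]
ft_force: [-0.2, 1.0, 0.2]
opening: 0.381
grip_force: 0.0
```

```bash
python3 - <<'E'
from h import *
print(state()["joints"])
# jack carry yaw: closing along jack own y. jack yaw 1.785 -> tool yaw 1.785
psi=1.785;o=np.array([493,-57]);g=o+(-30)*np.array([np.cos(psi),np.sin(psi)]);print(g)
y=state()["tcp_rot"][2]
plan([(*g,190,y),(*g,190,1.785)])
E
```

```text
[-1.56533290e-01  5.78360349e-01  1.52565124e+00  6.19425875e-05
  1.03074788e+00 -1.86273965e+00]
[499.37708105 -86.31437936]
[499.3770810476992, -86.31437936083715, 190.0, -3.0062080069998074] -> [163.0, -28.0, 5.0] 0.0 rows 3.3
[499.3770810476992, -86.31437936083715, 190.0, 1.785] -> [-0.0, 0.0, -0.0] 1.49 rows 9.9
```

{"op": "jog_arm", "data": {"motion": [[[40,-7,0],0.14],[[82,-14,0],0.28],[[123,-21,0],0.42],[[163,-28,0],0.56],[[163,-28,0],0.7]], "grip": 0.1}}

```text
t: 18.9
eef_pos: [494.1, -87.1, 190.4]
tcp_rot: [-3.141, -0.001, 2.57]
ft_force: [0.9, 0.0, 0.2]
opening: 0.745
grip_force: 0.0
```

{"op": "jog_arm", "data": {"motion": [[[0,0,0],0.14],[[0,0,0],0.28],[[0,0,0],0.42],[[0,0,0],0.56],[[0,0,0],0.7]]}}

```text
t: 19.4
eef_pos: [497.9, -86.5, 190.2]
tcp_rot: [3.141, 0.001, 1.871]
ft_force: [-0.7, -0.6, 0.7]
opening: 0.899
grip_force: 0.0
```

{"op": "jog_arm", "data": {"motion": [[[0,0,0],0.09],[[0,0,0],0.09]]}}

```text
t: 19.6
eef_pos: [497.9, -86.5, 190.2]
tcp_rot: [3.141, 0.0, 1.786]
ft_force: [-0.8, 0.1, -1.2]
opening: 0.901
grip_force: 0.0
```

```bash
python3 - <<'E'
from h import *
plan([(499.4,-86.3,74,1.785)])
a=read_camera("scene");b=read_camera("top")
for n in("terminal_strip_mid","relay_mid","spare_button_mid"):
  for r in cut_out(n,a)[:1]: v,u=np.nonzero(r["region"]); print(n,r["p"],unproj(a,u.mean(),v.mean(),20).round())
cv2.imwrite("pics/l5.png",np.hstack([cv2.resize(a["img"][110:270,130:290],(400,400)),cv2.resize(b["img"][120:260,100:240],(400,400))]))
E
```

```text
[499.4, -86.3, 74.0, 1.785] -> [-0.0, 2.0, 116.0] 0.0 rows 2.3
terminal_strip_mid 0.71 [704. -65.  20.]
relay_mid 0.64 [ 666. -119.   20.]
spare_button_mid 0.53 [652. -38.  20.]
```

View pics/l5.png

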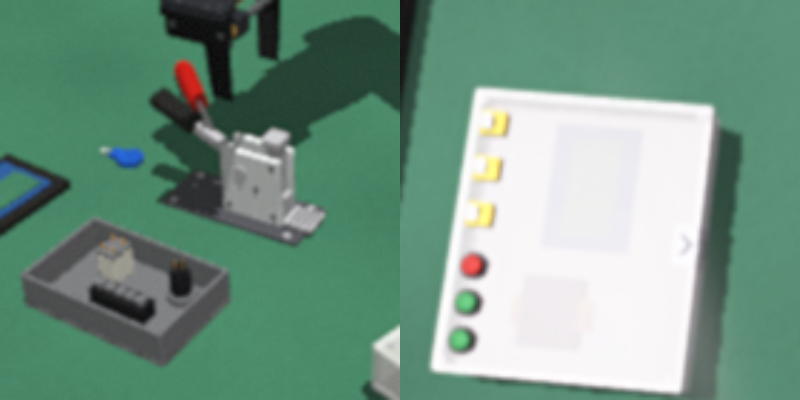

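All three parts are in the tray and the lid is clear; the fingers hang above the jack (housing at 258,180).

{"op": "jog_arm", "data": {"motion": [[[0,1,45],0],[[0,1,90],0],[[0,1,116],0],[[0,1,116],0],[[0,1,116],0]]}}

```text
t: 20.35
eef_pos: [499.1, -86.4, 74.1]
tcp_rot: [-3.141, -0.0, 1.787]
ft_force: [-0.2, -0.7, 0.4]
opening: 0.899
grip_force: 0.0
```

{"op": "jog_arm", "data": {"motion": [[[0,0,0],0],[[0,0,0],0],[[0,0,0],0],[[0,0,0],0],[[0,0,0],0]], "grip": 1}}

```text
t: 20.85
eef_pos: [499.0, -86.3, 74.0]
tcp_rot: [3.141, 0.0, 1.787]
ft_force: [-0.1, 0.3, -0.3]
opening: 0.537
grip_force: 0.0
```

{"op": "jog_arm", "data": {"motion": [[[0,0,0],0],[[0,0,0],0],[[0,0,0],0],[[0,0,0],0]]}}

```text
t: 21.25
eef_pos: [499.3, -86.4, 73.7]
tcp_rot: [3.141, 0.0, 1.787]
ft_force: [3.5, 0.7, 0.8]
opening: 0.353
grip_force: 30.0
```

{"op": "jog_arm", "data": {"motion": [[[0,0,-4],0],[[0,0,-10],0],[[0,0,-14],0],[[0,0,-14],0]]}}

```text
t: 21.65
eef_pos: [498.8, -86.3, 88.1]
tcp_rot: [3.141, 0.0, 1.787]
ft_force: [-0.7, 0.1, -7.9]
opening: 0.357
grip_force: 30.0
```

```bash
python3 - <<'E'
from h import *
s=state();print(s["moment"],s["ft_force"])
psi=s["tcp_rot"][2];print(psi)
# jig frame
yd=np.array([np.sin(.108),np.cos(.108)]);f=np.array([511,207.5])
t1=f-(47+53)*yd;t0=f-(47+53)*yd
plan([(*t1,90,psi),(*t1,90,1.463),(*t1,77,1.463),(*(f-50*yd),77,1.463)])
a=read_camera("scene")
for r in cut_out("toe",a)[:2]: v,u=np.nonzero(r["region"]);print(r["p"],r["box"])
E
```

```text
[-0.09317062  0.00153635  0.00439371] [-0.72477255  0.07535391 -7.88316637]
1.7868154385884831
[500.22098295899923, 108.08263334995331, 90.0, 1.7868154385884831] -> [190.0, 43.0, -2.0] 0.0 rows 3.9
[500.22098295899923, 108.08263334995331, 90.0, 1.463] -> [0.0, 0.0, -0.0] 0.32 rows 2.2
[500.22098295899923, 108.08263334995331, 77.0, 1.463] -> [0.0, 0.0, 13.0] 0.0 rows 0.3
[505.6104914794996, 157.79131667497666, 77.0, 1.463] -> [50.0, 0.0, -0.0] 0.0 rows 1.0
0.59 [236.2, 155.0, 259.1, 197.8]
```

{"op": "jog_arm", "data": {"motion": [[[30,7,0],0],[[70,16,0],0],[[110,25,0],0],[[150,34,0],0.1],[[180,41,0],0.2]]}}

```text
t: 22.25
eef_pos: [499.8, 100.4, 87.4]
tcp_rot: [-3.141, -0.0, 1.584]
ft_force: [0.2, -0.0, -8.0]
opening: 0.356
grip_force: 30.0
```

{"op": "jog_arm", "data": {"motion": [[[0,0,0],0.12],[[0,0,0],0.12],[[0,0,0],0.12]]}}

```text
t: 22.55
eef_pos: [500.2, 98.1, 87.4]
tcp_rot: [-3.141, 0.0, 1.47]
ft_force: [0.3, -0.1, -8.4]
opening: 0.354
grip_force: 30.0
```

```bash
python3 - <<'E'
from h import *
s=state();print(s["moment"],s["ft_force"])
yd=np.array([np.sin(.108),np.cos(.108)]);f=np.array([511,207.5])
plan([(*(f-100*yd),90,1.463),(*(f-100*yd),76.5,1.463),(*(f-52*yd),76.5,1.463)])
a=read_camera("scene");b=read_camera("top")
cv2.imwrite("pics/l6.png",np.hstack([cv2.resize(a["img"][150:290,220:360],(400,400)),cv2.resize(b["img"][140:270,140:270],(400,400))]))
E
```

```text
[-0.14750429  0.06738238  0.03807382] [ 0.32408279 -0.08096863 -8.35355846]
[500.22098295899923, 108.08263334995331, 90.0, 1.463] -> [10.0, -1.0, -3.0] 0.01 rows 0.2
[500.22098295899923, 108.08263334995331, 76.5, 1.463] -> [0.0, 0.0, 14.0] 0.0 rows 0.3
[505.3949111386796, 155.8029693419757, 76.5, 1.463] -> [48.0, 0.0, -0.0] 0.0 rows 1.0
```

View pics/l6.png

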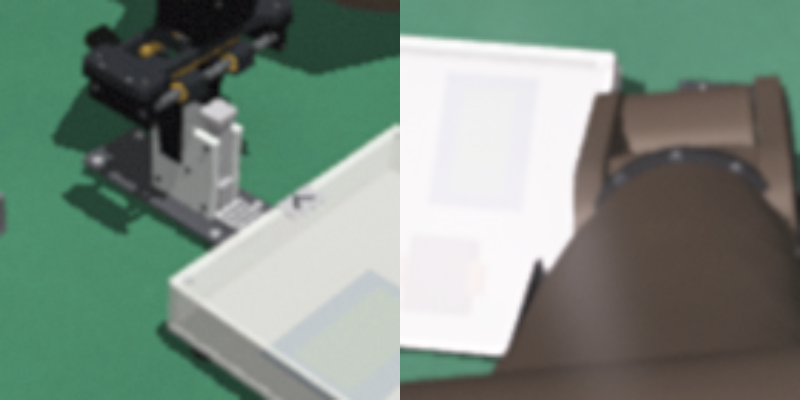

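The scene half shows the jack upright in the grip, cap at (218,110), its toe just short of the jig side in line with the V at (303,203).

```bash
python3 - <<'E'
from h import *
p=read_camera("scene");k=400/140
U=lambda u,v,z:unproj(p,220+u/k,150+v/k,z)[:2].round(1)
yd=np.array([np.sin(.108),np.cos(.108)]);xd=np.array([yd[1],-yd[0]])
cap=U(218,108,120);V=U(303,203,74);corner=U(170,280,74); side=U(398,126,74)
print(cap,V,corner,side,"expected origin",np.array([500.2,98.1])+30*np.array([np.cos(1.47),np.sin(1.47)]))
d=V-cap;print("along,lat",d@yd,d@xd, "edge dir",np.arctan2(*(corner-side)[::-1]))
n=corner-side;n/=np.linalg.norm(n); print("cap dist to edge",abs((cap-side)@[n[1],-n[0]]), "V to edge",(V-side)@[n[1],-n[0]])
E
```

```text
[501.8 130.9] [511.  223.1] [648.5 195.7] [372.9 229.7] expected origin [503.218772   127.94773049]
along,lat 92.6544816191151 -0.7918559799984018 edge dir -0.12274699164467483
cap dist to edge 82.27424723862568 V to edge -10.358482533439112
```

{"op": "jog_arm", "data": {"motion": [[[0,0,6],0.01],[[0,0,11],0.01],[[0,0,11],0.01]]}}

```text
t: 23.0
eef_pos: [499.9, 98.0, 75.7]
tcp_rot: [-3.14, 0.0, 1.457]
ft_force: [-0.2, 0.6, -8.5]
opening: 0.356
grip_force: 30.0
```

{"op": "jog_arm", "data": {"motion": [[[12,0,0],0],[[24,0,0],0],[[36,0,0],0],[[46,0,0],0],[[54,0,0],0]]}}

```text
t: 23.5
eef_pos: [506.5, 153.3, 76.7]
tcp_rot: [3.141, -0.0, 1.458]
ft_force: [0.8, 0.1, -9.2]
opening: 0.356
grip_force: 30.0
```

{"op": "jog_arm", "data": {"motion": [[[2,0,0],0],[[2,0,0],0]]}}

```text
t: 23.7
eef_pos: [506.6, 154.3, 76.6]
tcp_rot: [-3.141, 0.0, 1.458]
ft_force: [-0.9, -1.0, -8.6]
opening: 0.356
grip_force: 30.0
```

{"op": "jog_arm", "data": {"motion": [[[1.5,0,0],0],[[3,0,0],0],[[3,0,0],0]]}}

```text
t: 24.0
eef_pos: [507.1, 156.8, 76.7]
tcp_rot: [3.141, -0.0, 1.456]
ft_force: [0.6, -0.3, -9.4]
opening: 0.36
grip_force: 30.0
```

{"op": "jog_arm", "data": {"motion": [[[1,0,0],0],[[2,0,0],0],[[2,0,0],0]]}}

```text
t: 24.3
eef_pos: [507.3, 158.9, 76.7]
tcp_rot: [3.141, -0.0, 1.457]
ft_force: [0.7, 0.8, -8.7]
opening: 0.356
grip_force: 30.0
```

```bash
python3 - <<'E'
from h import *
p=read_camera("scene");print(state()["ft_force"],state()["moment"])
cv2.imwrite("pics/x.png",p["img"])
b=cv2.cvtColor(p["img"],cv2.COLOR_BGR2GRAY)
E
```

```text
[-0.31022622  0.47256095 -8.10306287] [-0.10884214  0.04892866 -0.03851815]
```

{"op": "jog_arm", "data": {"motion": [[[0.7,0,0],0],[[1.4,0,0],0],[[1.4,0,0],0]]}}

```text
t: 24.65
eef_pos: [507.4, 160.4, 76.6]
tcp_rot: [3.142, -0.0, 1.457]
ft_force: [-0.0, 0.5, -8.7]
opening: 0.354
grip_force: 30.0
```

{"op": "jog_arm", "data": {"motion": [[[0.7,0,0],0],[[1.4,0,0],0],[[1.4,0,0],0]]}}

```text
t: 24.95
eef_pos: [507.6, 161.8, 76.6]
tcp_rot: [3.142, -0.0, 1.457]
ft_force: [-0.6, -0.3, -8.8]
opening: 0.353
grip_force: 30.0
```

{"op": "jog_arm", "data": {"motion": [[[0.7,0,0],0],[[1.4,0,0],0],[[1.4,0,0],0]]}}

```text
t: 25.25
eef_pos: [507.7, 163.1, 76.6]
tcp_rot: [3.142, -0.0, 1.457]
ft_force: [0.2, -0.6, -8.9]
opening: 0.354
grip_force: 30.0
```

{"op": "jog_arm", "data": {"motion": [[[0.7,0,0],0],[[1.4,0,0],0],[[1.4,0,0],0]]}}

```text
t: 25.55
eef_pos: [507.9, 164.3, 76.6]
tcp_rot: [-3.142, 0.0, 1.457]
ft_force: [-0.4, -2.3, -7.3]
opening: 0.356
grip_force: 30.0
```

{"op": "jog_arm", "data": {"motion": [[[0.7,0,0],0],[[1.4,0,0],0],[[1.4,0,0],0]]}}

```text
t: 25.85
eef_pos: [507.8, 164.5, 76.7]
tcp_rot: [-3.141, 0.002, 1.457]
ft_force: [-0.5, -15.1, -5.4]
opening: 0.352
grip_force: 30.0
```

Contact with the jig side felt, at the expected place. Ease off and set the jack down.

{"op": "jog_arm", "data": {"motion": [[[-1.6,0,0],0],[[-1.6,0,0],0],[[-1.6,0,1.5],0],[[-1.6,0,2.6],0],[[-1.6,0,2.6],0]]}}

```text
t: 26.35
eef_pos: [507.8, 164.3, 73.9]
tcp_rot: [-3.141, 0.0, 1.457]
ft_force: [0.5, -2.5, -8.7]
opening: 0.358
grip_force: 30.0
```

```bash
python3 - <<'E'
from h import *
s=state();print(s["eef_pos"],s["ft_force"],s["tcp_rot"])
a=read_camera("scene");b=read_camera("top")
yd=np.array([np.sin(.11),np.cos(.11)]);xd=np.array([yd[1],-yd[0]])
for n in("jig","jack"):
  r=cut_out(n,a)[0];print(n,r["p"],r["box"])
E
```

```text
[507.80634121 164.34616176  73.85762868] [ 0.45735825 -2.49107825 -8.70527688] [-3.14147493e+00  2.20625025e-05  1.45706595e+00]
jig 0.74 [277.6, 191.8, 447.6, 330.3]
jack 0.63 [270.2, 171.9, 324.8, 238.5]
```

{"op": "jog_arm", "data": {"motion": [[[0,0,0.5],0],[[0,0,0.5],0]]}}

```text
t: 26.75
eef_pos: [507.8, 164.4, 73.8]
tcp_rot: [3.141, -0.0, 1.457]
ft_force: [-1.9, -1.2, -2.6]
opening: 0.357
grip_force: 30.0
```

{"op": "jog_arm", "data": {"motion": [[[0,0,0.5],0],[[0,0,0.5],0]]}}

```text
t: 26.95
eef_pos: [507.8, 164.4, 73.7]
tcp_rot: [3.141, -0.0, 1.457]
ft_force: [-3.2, -0.6, 5.3]
opening: 0.355
grip_force: 30.0
```

{"op": "jog_arm", "data": {"motion": [[[0,0,0],0],[[0,0,0],0],[[0,0,0],0],[[0,0,-20],0]], "grip": 0.35}}

```text
t: 27.35
eef_pos: [507.2, 164.1, 91.7]
tcp_rot: [-3.139, 0.001, 1.457]
ft_force: [0.3, -0.8, 0.5]
opening: 0.624
grip_force: 0.0
```

{"op": "jog_arm", "data": {"motion": [[[0,0,-45],0],[[0,0,-90],0],[[0,0,-105],0],[[-40,0,-105],0],[[-87,0,-105],0]]}}

```text
t: 27.85
eef_pos: [498.1, 77.9, 198.8]
tcp_rot: [3.139, -0.0, 1.46]
ft_force: [1.0, -1.4, -1.1]
opening: 0.65
grip_force: 0.0
```

{"op": "jog_arm", "data": {"motion": [[[0,0,0],0],[[0,0,0],0],[[0,0,20],0],[[0,0,40],0],[[0,0,48],0]], "grip": 1}}

```text
t: 28.35
eef_pos: [497.6, 78.8, 148.6]
tcp_rot: [-3.14, 0.0, 1.458]
ft_force: [-0.5, -0.5, 1.0]
opening: 0.284
grip_force: 0.0
```

```bash
python3 - <<'E'
from h import *
a=read_camera("scene");s=state();print(s["eef_pos"],s["opening"])
o=np.array([507.8,164.4])+30*np.array([.1136,.9935])
print("origin",o)
for r in cut_out("handle_grip",a)[:2]:
    v,u=np.nonzero(r["region"]);print("handle",r["p"],r["box"],unproj(a,u.mean(),v.mean(),105).round(1))
h=o-np.array([.1136,.9935])*118;print("exp",h,proj(a,[*h,105]))
for n in("jack","jig"):
  r=cut_out(n,a)[0];print(n,r["p"],r["box"])
E
```

```text
[497.42748547  78.68912687 148.19164027] 0.24583111363658267
origin [511.208 194.205]
handle 0.84 [267.4, 175.3, 301.5, 203.7] [508.8 103.6 105. ]
handle 0.2 [278.4, 193.6, 452.6, 327.6] [591.4 359.6 105. ]
exp [497.8032  76.972 ] [278.82096252 183.88173627]
jack 0.72 [269.6, 175.9, 325.3, 240.5]
jig 0.97 [276.3, 194.2, 447.9, 331.3]
```

{"op": "jog_arm", "data": {"motion": [[[0,0,0],0],[[0,0,4],0],[[-3,0,18],0],[[-7,0,32],0],[[-10,0,44],0]]}}

```text
t: 29.05
eef_pos: [497.4, 67.8, 106.1]
tcp_rot: [3.14, -0.0, 1.457]
ft_force: [0.7, 5.1, 6.9]
opening: 0.003
grip_force: 3.9
```

{"op": "jog_arm", "data": {"motion": [[[-2,0,8],0],[[-3,0,14],0],[[-3,0,18],0],[[-3,0,19.5],0],[[-3,0,19.5],0]]}}

```text
t: 29.55
eef_pos: [496.8, 64.8, 86.8]
tcp_rot: [3.141, -0.0, 1.457]
ft_force: [-0.1, -0.9, 7.0]
opening: 0.004
grip_force: 3.3
```

{"op": "jog_arm", "data": {"motion": [[[0,0,1],0],[[0,0,2],0],[[0,0,2],0]]}}

```text
t: 29.85
eef_pos: [496.9, 64.9, 85.5]
tcp_rot: [3.14, -0.0, 1.457]
ft_force: [-2.4, -0.6, 14.8]
opening: 0.003
grip_force: 7.5
```

{"op": "jog_arm", "data": {"motion": [[[3,0,-15],0],[[8,0,-35],0],[[13,0,-60],0],[[13,0,-60],0],[[13,0,-60],0]]}}

```text
t: 30.35
eef_pos: [497.8, 77.8, 144.6]
tcp_rot: [3.141, -0.0, 1.457]
ft_force: [-0.3, 0.2, 0.1]
opening: 0.008
grip_force: 0.0
```

```bash
cat > chk.py <<'E'
from h import *
a=read_camera("scene")
for n in("jack","handle_grip","jig"):
  r=cut_out(n,a);print(n,[(round(x["p"],2),x["box"]) for x in r[:1]])
g=cv2.cvtColor(a["img"],cv2.COLOR_BGR2GRAY).astype(float)
import os
if os.path.exists("ref.npy"):
  r=np.load("ref.npy")
  # shift of the V-plate patch and cap patch vs ref
  for nm,X in(("V",(510,222,74)),("corner",(650,200,74)),("far",(537,430,74))):
    u,v=proj(a,X).astype(int); t=r[v-9:v+10,u-9:u+10].astype(np.float32); w=g[v-25:v+26,u-25:u+26].astype(np.float32)
    m=cv2.matchTemplate(w,t,cv2.TM_CCOEFF_NORMED);_,b,_,l=cv2.minMaxLoc(m);print(nm,"shift",l[0]-16,l[1]-16,round(b,2), "exp px/10mm up",proj(a,np.add(X,(0,0,10)))-proj(a,X))
else: np.save("ref.npy",g)
E
python3 chk.py
```

```text
jack [(0.73, [269.2, 170.6, 324.2, 240.6])]
handle_grip [(0.81, [267.4, 174.5, 297.8, 202.2])]
jig [(0.76, [275.9, 195.0, 449.2, 330.9])]
```

First tooth gained (jack's top rose about 5 px ≈ 8 mm), handle back up. Second stroke.

{"op": "jog_arm", "data": {"motion": [[[-2,0,10],0],[[-5,0,22],0],[[-8,0,34],0],[[-11,0,45],0],[[-13,0,54],0]]}}

```text
t: 31.05
eef_pos: [496.7, 65.0, 89.5]
tcp_rot: [3.141, -0.001, 1.456]
ft_force: [0.3, 6.6, 8.2]
opening: 0.001
grip_force: 4.5
```

{"op": "jog_arm", "data": {"motion": [[[0,0,3],0],[[0,0,5],0],[[0,0,6],0],[[0,0,6],0]]}}

```text
t: 31.45
eef_pos: [496.7, 64.8, 85.0]
tcp_rot: [3.14, -0.0, 1.457]
ft_force: [-4.2, 1.3, 24.1]
opening: 0.007
grip_force: 11.8
```

{"op": "jog_arm", "data": {"motion": [[[3,0,-15],0],[[8,0,-35],0],[[13,0,-60],0],[[13,0,-60],0],[[13,0,-60],0]]}}

```text
t: 31.95
eef_pos: [497.7, 77.7, 143.8]
tcp_rot: [-3.141, -0.0, 1.457]
ft_force: [0.9, -0.3, -0.2]
opening: 0.004
grip_force: 0.0
```

```bash
python3 chk.py
```

```text
jack [(0.56, [270.2, 175.2, 323.1, 237.1])]
handle_grip []
jig [(0.67, [278.1, 191.2, 448.3, 330.6])]
V shift 0 -1 0.93 exp px/10mm up [ 0.3552443  -3.40992629]
corner shift 1 -2 0.99 exp px/10mm up [ 0.10548571 -3.49582338]
far shift 1 0 0.97 exp px/10mm up [ 0.92493246 -3.55959563]
```

```bash
cat > chk.py <<'E'
from h import *
a=read_camera("scene")
r=np.load("ref.npy");g=cv2.cvtColor(a["img"],cv2.COLOR_BGR2GRAY).astype(float)
K=8
for nm,X in(("V",(510,222,74)),("corner+x",(648,202,74)),("corner-x",(378,231,74)),("far+x",(672,428,74)),("far-x",(400,458,74)),("cap",(511,194,115)),("handle",(498,77,105)),("housing",(511,175,60))):
    u,v=proj(a,X).astype(int)
    up=lambda x:cv2.resize(x.astype(np.float32),None,fx=K,fy=K,interpolation=cv2.INTER_CUBIC)
    t=up(r[v-7:v+8,u-7:u+8]); w=up(g[v-15:v+16,u-15:u+16])
    m=cv2.matchTemplate(w,t,cv2.TM_CCOEFF_NORMED);_,b,_,l=cv2.minMaxLoc(m);print(nm,"shift px",l[0]/K-8,l[1]/K-8,round(b,2),"per 10mm",(proj(a,np.add(X,(0,0,10)))-proj(a,X)).round(1))
E
python3 chk.py
```

```text
V shift px 0.375 -1.375 0.94 per 10mm [ 0.4 -3.4]
corner+x shift px 0.375 -1.625 1.0 per 10mm [ 0.1 -3.5]
corner-x shift px 0.625 -1.75 1.0 per 10mm [ 0.5 -3.3]
far+x shift px 0.5 0.375 1.0 per 10mm [ 0.8 -3.6]
far-x shift px 0.5 0.25 1.0 per 10mm [ 1.1 -3.5]
cap shift px 0.625 -2.25 0.82 per 10mm [ 0.3 -3.6]
handle shift px 0.125 0.125 0.98 per 10mm [ 0.1 -3.4]
housing shift px -0.75 -0.5 0.99 per 10mm [ 0.2 -3.3]
```

Two teeth gained: marked edge up about 6 mm, far edge still, handle up. Third stroke, then hold.

{"op": "jog_arm", "data": {"motion": [[[-2,0,10],0],[[-5,0,22],0],[[-8,0,34],0],[[-11,0,45],0],[[-13,0,54],0]]}}

```text
t: 32.7
eef_pos: [496.8, 65.0, 89.7]
tcp_rot: [3.141, -0.001, 1.456]
ft_force: [-0.1, 6.2, 7.6]
opening: 0.003
grip_force: 4.4
```

{"op": "jog_arm", "data": {"motion": [[[0,0,2],0],[[0,0,4],0],[[0,0,5],0],[[0,0,5],0],[[0,0,5],0]]}}

```text
t: 33.2
eef_pos: [496.8, 64.8, 85.6]
tcp_rot: [3.14, -0.0, 1.457]
ft_force: [-1.8, 0.1, 14.2]
opening: 0.003
grip_force: 7.1
```

```bash
python3 chk.py; python3 -c "
from h import *
s=state();print(s['eef_pos'],s['ft_force'])"
```

```text
V shift px 2.0 -5.0 0.81 per 10mm [ 0.4 -3.4]
corner+x shift px 1.375 -5.0 1.0 per 10mm [ 0.1 -3.5]
corner-x shift px 2.0 -5.0 1.0 per 10mm [ 0.5 -3.3]
far+x shift px 1.5 1.25 0.99 per 10mm [ 0.8 -3.6]
far-x shift px 1.375 0.75 0.98 per 10mm [ 1.1 -3.5]
cap shift px 1.0 -6.25 0.88 per 10mm [ 0.3 -3.6]
handle shift px -2.125 3.875 0.52 per 10mm [ 0.1 -3.4]
housing shift px -2.625 -1.625 0.94 per 10mm [ 0.2 -3.3]
[496.74509727  64.83030783  85.6049174 ] [-1.0915073   0.89877841 14.54866104]
```

{"op": "jog_arm", "data": {"motion": [[[0,0,0.7],0],[[0,0,0.7],0],[[0,0,0.7],0]]}}

```text
t: 33.55
eef_pos: [496.8, 64.8, 85.3]
tcp_rot: [3.14, -0.0, 1.457]
ft_force: [-2.5, 0.8, 20.0]
opening: 0.002
grip_force: 9.7
```

```bash
python3 chk.py|head -5; python3 -c "
from h import *
s=state();print(s['eef_pos'],s['ft_force'])
a=read_camera('scene')
print([(n,round(r['p'],2),r['box']) for n in('terminal_strip_mid','relay_mid','spare_button_mid','jack','toe') for r in cut_out(n,a)[:1]])"
```

```text
V shift px 2.0 -5.0 0.81 per 10mm [ 0.4 -3.4]
corner+x shift px 1.375 -5.0 1.0 per 10mm [ 0.1 -3.5]
corner-x shift px 2.0 -5.0 1.0 per 10mm [ 0.5 -3.3]
far+x shift px 1.5 1.25 0.99 per 10mm [ 0.8 -3.6]
far-x shift px 1.375 0.75 0.98 per 10mm [ 1.1 -3.5]
[496.77151208  64.83266869  85.24875539] [-3.62114107 -0.03999614 18.66700332]
[('terminal_strip_mid', 0.72, [175.2, 170.1, 188.5, 173.8]), ('relay_mid', 0.65, [171.0, 202.6, 184.8, 222.3]), ('spare_button_mid', 0.75, [198.9, 212.8, 208.6, 232.5]), ('jack', 0.81, [265.6, 192.9, 324.4, 237.1]), ('toe', 0.64, [308.4, 192.1, 327.6, 212.7])]
```

The handle is firmly on its stop, and pressing 0.7 mm harder changes nothing. The marked edge is up about 17 mm on both corners and the far edge has not lifted. Handing in.

```bash
python3 -c "
from cell import job_done
print(job_done())"
```

```text
the job is handed in; nothing more can be done
None
```

The job is handed in (no verdict came back): all three parts are in the tray, the jack stands against the marked side with its toe under the pad, the marked feet are about 15 mm clear (estimated from the camera image) with no lift seen at the far edge, and the handle is held down on its stop.

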